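Refit the return-spring cap on a bench drill head

TASK

The bench drill's head lies on its side on the bench and its quill return-spring cap is off: pick up the knurled steel cap, slip it keyway side down over the stud of the spring seat, and turn it until a keyway inside it drops over the seat's pin. Then push it fully home against its spring and keep holding it there: finish with the cap still in the gripper and pressed home, so that I can run the nut on. Leave the other things on the bench where they are.

Things in the scene. Friction and masses are not known exactly. Their poses are not given: they have to be found in the camera images.
- cap_mid (a point): Centre (half-way up) of the loose knurled steel return-spring cap: round, 56 mm across, 32 mm high, 0.16 to 0.26 kg, standing on the bench right way up (z up, this point 16 mm above the bench), about 40 mm or more free around it. A plain 13 mm stud hole runs through its middle.
- cap_under (a point): Centre of the cap's underside, 16 mm below cap_mid. Here are a round recess 28 mm across, 10 mm deep, and four blind keyways 90 degrees apart, each 11 mm wide, 10 mm deep, 14 to 24 mm from the axis, hidden by the outer skirt: not visible from above or the side, and no mark nor these x, y axes tells their angle.
- seat (a point): Centre of the spring seat's flat face on top of the grey drill head, 145 mm above the bench, z up. A steel boss 51 mm across, 15 mm proud of the casting, so fingertips may pass below the face. One flat-topped brass pin 6 mm across stands on it 19 mm from the axis, at any angle, top 8 mm above the face. Home: the cap's underside flat on this face, cap_mid 16 mm above it.
- stud_top (a point): Top of the threaded stud, 11 mm across, tapered over its last 6 mm, on the seat's axis, 41 mm above its face. On the stud the cap rides on the pin 8 mm above home until a keyway lies over the pin (within about 0.13 rad); then it is free to go down. A sprung plate round the stud meets it 7 mm above home and pushes up 1.3 N per mm, 9 N at home; let go, the cap rises 5 to 6 mm.
- oil_can: Red pump oil can with a brass spout, 68 mm across, 140 mm high, standing on the bench; origin under its centre. Leave alone.
- nut: Brass hexagon nut for the stud, on a steel washer, 23 mm across, 11 mm high; origin under its centre. Leave alone.
- spanner: Steel spanner lying flat, 190 mm long along its x axis; origin near its middle. Leave alone.
- screwdriver: Screwdriver lying flat, 200 mm long along its x axis; origin near its middle. Leave alone.
- brush: Bench brush lying flat, 220 mm long along its x axis; origin near its middle. Leave alone.
- finial: Turned brass finial casting, 60 mm across, 100 mm high, standing; origin under its centre. Leave alone.
- offcut: Dark wooden offcut 140 x 60 x 35 mm lying flat; origin under its centre. Leave alone.
Not all that is in view belongs to the job. Leave any blue or green look-alike of the part that bears cap_mid alone.

How it is judged:
On the way:
1. the cap is upright on the stud, not yet home (horizontal distance between cap_mid and seat below 0.006 m and z of cap_mid in the frame of seat between 0.019 and 0.055 m and angle between cap_mid's own z axis and vertical below 0.2 rad).
At the end, for the whole second after the job is handed in: The cap is on the stud (axis within 3.5 mm of the seat's), upright within 4 degrees, pushed home with a keyway over the pin (within 1.8 mm of its full depth), and is still held there against its spring by the fingers, which bear on it with more than 3 N (z of cap_mid in the frame of seat between 0.013 and 0.0178 m and horizontal distance between cap_mid and seat below 0.0035 m and angle between cap_mid's own z axis and vertical below 0.07 rad and contact force between the fingers and cap above 3 N); the arm keeps its last pose, push and grip.
It fails at once if another thing on the bench is moved by more than 30 mm (distance of any of oil_can, nut, spanner, screwdriver, brush, finial, offcut from where it was at the start of the episode above 0.03 m).
It also fails if it takes over 54 s, if anything falls off the work surface, if the arm or the gripper's body presses on something with over 40 N, if the wrist force passes 120 N, or if a joint passes its speed limit or range.

ROBOT

A 6-joint arm with a two-finger parallel gripper is mounted at the origin on the work surface. World frame = base frame: x ahead of the robot, y to its left, z up, the work surface at z = 0. Lengths are in m, angles in rad, forces in N, time in s.
With the tool pointing down it reaches from about 0.375 to 0.9 m from the base axis. Payload 3.1 kg.
Tool frame: the origin (TCP) lies on the front face of the gripper's body, between the roots of the fingers; the fingertips stand 73 mm ahead of it and the grasp point (between the pads) lies 54 mm ahead of it (manip.finger_overhang is the distance from the TCP to the fingertips, in m); z points along the fingers, y is the direction in which the jaws open and shut (so a half turn about z gives the same grasp; the last joint's range is limited). The gripper opens to 85 mm and grips with 20 to 120 N. Pads are 22 mm wide; open, the fingers measure 114 mm over their backs; the gripper's body (76 mm by 85 mm) begins 54 mm behind the grasp point. The pads swing forward as they close: fully open they stand 13 mm farther back than shut.
Start: joints at [0.991, 0.527, 1.433, -0, 1.181, -0.178], TCP at [0.244, 0.575, 0.304] pointing down, gripper open.
Joint ranges: [-3.08, 3.08], [-0.75, 2.2], [0.22, 2.44], [-1.43, 4.57], [0, 2.65], [-2.85, 2.85]. Speed limits (rad/s): [2.79, 2.79, 3.14, 3.14, 3.14, 3.14].

INTERFACE

Orientations are given as a unit quaternion [x, y, z, w].
In Python, from station import manip gives the robot as it stands.
- The arm moves only by the tool apply_moves, never from a script. Its argument "increments" is a list that holds one entry, the list of rows, each a list of 4 numbers: the shift along the tool's x, y, z in m, then the turn about the tool's z in degrees. In form: [[[dx, dy, dz, spin], ...]]. A call has 1 to 5 rows; each row shifts and turns the pose as measured when the row begins, along the tool's axes as they then stand; what a row does not reach is not made up. A row lasts 1/10 s, in which the tool goes at most 50 mm and 8.59 degrees, less where a joint would pass 70% of its speed; a pose out of reach is approached as far as the arm can. A call with a gripper value outside its range is refused whole. "fingers" is the opening, from 0 (shut) to 1 (fully open), set as the call begins (left out, the last holds). The fingers move at their own pace and stop on an object; "newtons" is the grip in N (left out, the last holds). Time passes only in rows, so rows that do not move let the fingers close. It gives the time, the measured TCP pose, the force and the opening at its end, in the units of the state.
- manip.sense(): the state, without advancing time (a new reading comes with each control period).
- manip.snapshot(name): name is "side" or "top" or "wrist"; returns (picture, depth): 420x560x3 uint8, red, green, blue; 420x560 float32, m along the optical axis (not along the pixel's ray), 0 where there is no reading.
- manip.camera_model(name): a dict with "mtx" (3x3 intrinsics, pixels), "R" (3x3) and "t" (3): a world point X has camera coordinates R X + t; the wrist camera has in their place "mount" (4x4, takes a point from camera to tool coordinates, whose origin is the TCP and whose axes are the flange's). Camera axes: x right, y down, z forward; pixel columns grow to the right and rows downward; lengths in m; the calibration is good to about 2 mm. A picture is of the moment at which its call begins: read the wrist's pose just before it. camera_model takes no time and is no camera call.
- manip.sign_off(): hands the job in, once; it reports no verdict.
The state is a dict: "t": time; "q": joint angles; "qd": joint speeds; "tau": joint torques, N m; "tcp_pos": TCP position; "tool_rot": TCP orientation; "force": force on the tool from outside, world axes, zero at the start; "ft_torque": the same for the moment, N m; "finger_gap": opening from 0.0 (shut) to 1.0 (fully open).
Only numpy, scipy, OpenCV 4.12 (cv2) and the standard library are available. Lean on these libraries where they do the work, as an engineer would, in place of code of your own. Each camera call takes 0.05 s, during which the arm holds its last target.

## Working session

There is one attempt and no reset: what is moved stays moved. The work goes in short steps, Python scripts to look and compute and a tool call to move; the robot and the scene stay as the last step left them, time stands still between calls to the robot, and variables do not carry over. Pictures are saved under pics/ and viewed, and the job is handed in when it is done.

Besides the shell and the picture viewer there is one more tool, called as a command line: name --argument value ..., lists and objects as JSON in quotes. apply_moves: Moves the arm, as the interface text tells. Its arguments: {"type":"object","properties":{"increments":{"type":"array","items":{"type":"array","items":{"type":"array","items":{"type":"number"}}}},"fingers":{"type":"number"},"newtons":{"type":"number"}},"required":["increments"]}

```bash
mkdir -p pics; ls
cat > h.py <<'E'
from station import manip
import numpy as np, cv2
def snap(n,f):
    s=manip.sense(); p,d=manip.snapshot(n); cv2.imwrite('pics/'+f+'.png',p[:,:,::-1]); np.savez('pics/'+f+'.npz',p=p,d=d,pos=s['tcp_pos'],rot=s['tool_rot']); return p,d
E
python3 - <<'E'
from h import *
print(manip.sense())
for n in ['top','side']: snap(n,n+'0')
for n in ['top','side','wrist']: print(n,manip.camera_model(n))
E
```

```text
pics
{'t': 0.0, 'q': array([ 9.90484328e-01,  5.28493806e-01,  1.43390695e+00,  1.49597449e-05,
        1.18142530e+00, -1.78518894e-01]), 'qd': array([ 4.51621157e-04,  6.82771557e-04, -3.59416468e-05, -1.68620784e-03,
       -1.36315846e-03, -2.35906543e-04]), 'tau': array([-6.72376464e-04, -4.42349946e+01, -1.78026384e+01, -3.42719541e-04,
        8.48992844e-03,  8.20009980e-07]), 'tcp_pos': array([0.24408316, 0.57475194, 0.302915  ]), 'tool_rot': array([ 1.99550597e-01,  9.79886887e-01, -1.03472197e-03, -4.20026330e-04]), 'force': array([ 0.08539273, -0.51739906,  0.09910948]), 'ft_torque': array([-0.01912105,  0.03181426,  0.02878958]), 'finger_gap': 1.0029443846664194}
top {'mtx': array([[386.20441119,   0.        , 278.29499754],
       [  0.        , 386.20441119, 210.67255113],
       [  0.        ,   0.        ,   1.        ]]), 'R': array([[ 0.0189951 , -0.9997886 ,  0.0078699 ],
       [-0.98494925, -0.02006452, -0.17167523],
       [ 0.17179684, -0.00449046, -0.98512217]]), 't': array([-0.01400004,  0.57734974,  1.14196493])}
side {'mtx': array([[405.13841994,   0.        , 271.70154285],
       [  0.        , 405.13841994, 211.74599122],
       [  0.        ,   0.        ,   1.        ]]), 'R': array([[-0.99659908, -0.08222015,  0.00548843],
       [-0.05805387,  0.65328653, -0.75488175],
       [ 0.05848097, -0.75263308, -0.65583795]]), 't': array([0.54374576, 0.14300914, 1.39173568])}
wrist {'mtx': array([[332.12295103,   0.        , 282.63688861],
       [  0.        , 332.12295103, 210.20193499],
       [  0.        ,   0.        ,   1.        ]]), 'mount': array([[ 6.50071687e-04, -9.65510314e-01, -2.60363998e-01,
         6.55808943e-02],
       [ 9.99999789e-01,  6.29321067e-04,  1.63062364e-04,
         3.77838622e-04],
       [ 6.41415519e-06, -2.60364049e-01,  9.65510519e-01,
        -6.99148227e-02],
       [ 0.00000000e+00,  0.00000000e+00,  0.00000000e+00,
         1.00000000e+00]])}
```

View pics/top0.png

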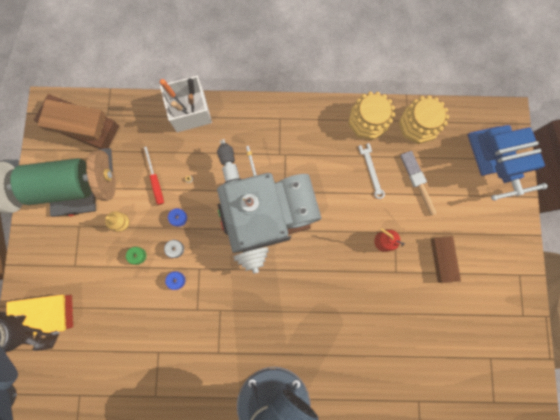

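View pics/side0.png

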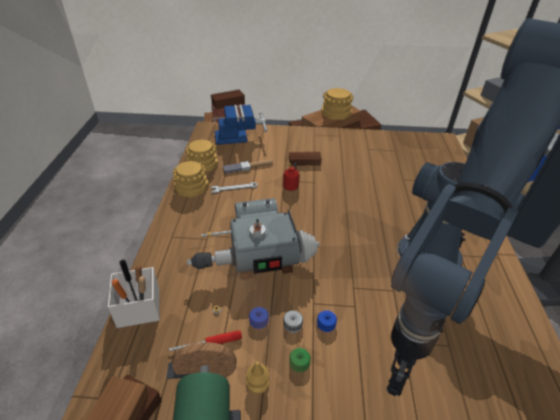

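```bash
cat >> h.py <<'E'
def back(n,u,v,d):
    c=manip.camera_model(n); k=c['mtx']
    pc=np.array([(u-k[0,2])*d/k[0,0],(v-k[1,2])*d/k[1,1],d]); return c['R'].T@(pc-c['t'])
def atz(n,u,v,z):
    c=manip.camera_model(n); k=c['mtx']
    r=c['R'].T@np.array([(u-k[0,2])/k[0,0],(v-k[1,2])/k[1,1],1]); o=-c['R'].T@c['t']
    return o+r*(z-o[2])/r[2]
def wcloud(d,pos,rot):
    from scipy.spatial.transform import Rotation as Ro
    c=manip.camera_model('wrist'); k=c['mtx']; v,u=np.mgrid[:d.shape[0],:d.shape[1]]
    P=np.stack([(u-k[0,2])*d/k[0,0],(v-k[1,2])*d/k[1,1],d],-1)
    M=c['mount']; P=P@M[:3,:3].T+M[:3,3]
    return P@Ro.from_quat(rot).as_matrix().T+pos
E
python3 - <<'E'
from h import *
for n in ['top','side']:
    z=np.load(f'pics/{n}0.npz'); d=z['d']; c=manip.camera_model(n); k=c['mtx']
    v,u=np.mgrid[:420,:560]
    P=np.stack([(u-k[0,2])*d/k[0,0],(v-k[1,2])*d/k[1,1],d],-1)
    W=(P-c['t'])@c['R']
    for nm,(a,b) in {'cap':((173,249),(293,320)),'seat':((249,203),(258,229))}.items():
        uu,vv=a if n=='top' else b
        w=W[vv-14:vv+15,uu-14:uu+15].reshape(-1,3); dd=d[vv-14:vv+15,uu-14:uu+15].ravel()>0
        w=w[dd]
        if nm=='cap': s=w[(w[:,2]>0.026)&(w[:,2]<.04)]
        else: s=w[w[:,2]>.138]; s=s[s[:,2]<.152]
        print(n,nm,len(s),s.mean(0),(s.max(0)+s.min(0))/2,np.ptp(s,axis=0),w[:,2].max())
    for nm in [((173,249),(293,320)),((249,203),(258,229))]:
        uu,vv=nm[0] if n=='top' else nm[1]
    im=cv2.imread(f'pics/{n}0.png'); (x,y)=(140,160) if n=='top' else (200,190)
    cv2.imwrite(f'pics/{n}0z.png',cv2.resize(im[y:y+150,x:x+200],None,fx=4,fy=4,interpolation=cv2.INTER_CUBIC))
E
```

```text
top cap 226 [0.45749808 0.3191678  0.03042639] [0.45793763 0.31859864 0.031737  ] [0.05573633 0.05359825 0.01137044] 0.03742221991946734
top seat 184 [0.58246334 0.0796867  0.1437662 ] [0.58541134 0.08037533 0.14486341] [0.05331179 0.04899554 0.01285123] 0.18569226459121918
side cap 245 [0.45919746 0.32381322 0.03151683] [0.45978359 0.32299973 0.03237662] [0.05477913 0.05147705 0.01198485] 0.03836904463463569
side seat 121 [0.58462262 0.0892738  0.14485603] [0.58569744 0.08148617 0.14489779] [0.05058014 0.05347134 0.01377708] 0.18774554461310553
```

View pics/top0z.png

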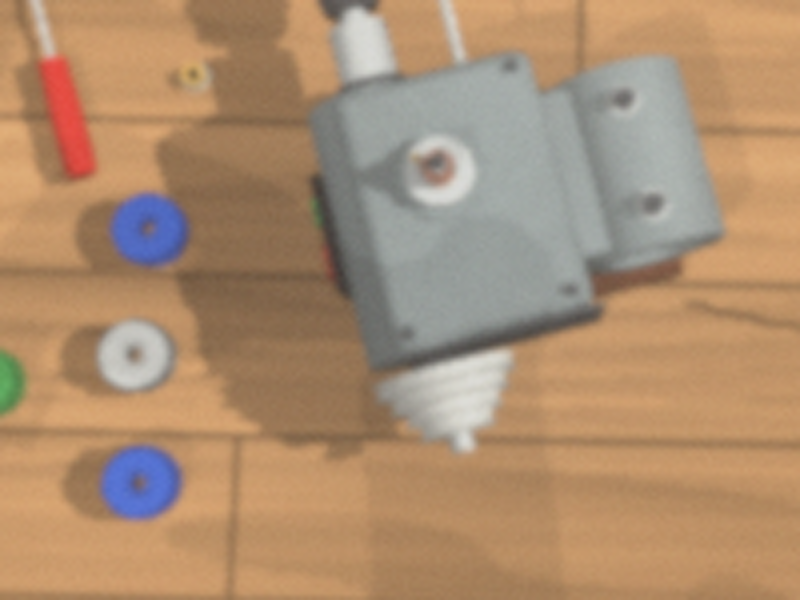

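View pics/side0z.png

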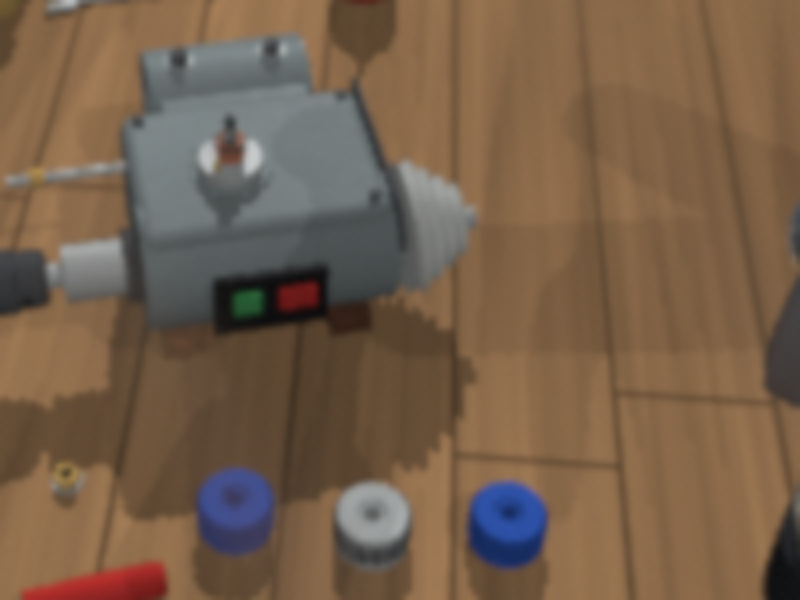

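apply_moves --increments '[[[-0.042,-0.022,0.01,0],[-0.042,-0.022,0.01,0],[-0.042,-0.022,0.01,0],[-0.042,-0.022,0.01,0],[-0.042,-0.022,0.01,0]]]' --fingers 1 --newtons 60

```text
t: 0.6
tcp_pos: [0.395, 0.3922, 0.2509]
tool_rot: [0.193, 0.981, 0.002, -0.0]
force: [-0.1, 0.2, -0.9]
finger_gap: 1.004
```

apply_moves --increments '[[[-0.04,-0.02,0.01,0],[-0.03,-0.015,0.01,0],[0,0,0,-8],[0,0,0,-8],[0,0,0,-7]]]'

```text
t: 1.1
tcp_pos: [0.4522, 0.3234, 0.2263]
tool_rot: [-0.008, 1.0, -0.0, -0.002]
force: [0.6, 0.7, 0.2]
finger_gap: 1.001
```

```bash
cat >> h.py <<'E'
def axes():
    from scipy.spatial.transform import Rotation as Ro
    s=manip.sense(); R=Ro.from_quat(s['tool_rot']).as_matrix(); return s,R
def delta(target):
    s,R=axes(); return R.T@(np.array(target)-s['tcp_pos'])
E
python3 - <<'E'
from h import *
s,R=axes(); print(s['t'],s['tcp_pos'],R.round(3),s['q'].round(2),manip.finger_overhang)
p,d=snap('wrist','w1')
E
```

```text
1.1 [0.45217829 0.32344272 0.22633702] [[-1.    -0.017 -0.005]
 [-0.017  1.    -0.001]
 [ 0.005 -0.001 -1.   ]] [ 0.42  0.54  1.68  0.    0.93 -1.17] 0.0726
```

View pics/w1.png

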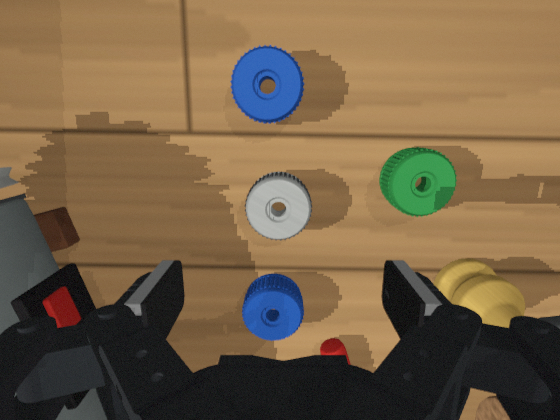

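Run:
```python
from h import *
z=np.load('pics/w1.npz'); W=wcloud(z['d'],z['pos'],z['rot'])
w=W[150:260,230:325].reshape(-1,3); s=w[(w[:,2]>.027)&(w[:,2]<.04)]
print(len(s),np.median(s[:,2]),(s.max(0)+s.min(0))/2,np.ptp(s,axis=0))
# circle fit on top ring
m=((W[...,2]>.027)&(W[...,2]<.04)).astype(np.uint8); m[:150]=0;m[260:]=0;m[:,:230]=0;m[:,325:]=0
c,_=cv2.findContours(m,cv2.RETR_EXTERNAL,cv2.CHAIN_APPROX_NONE); c=max(c,key=cv2.contourArea)
P=np.array([W[p[0][1],p[0][0]] for p in c]); (x,y),r=cv2.minEnclosingCircle(P[:,:2].astype(np.float32)); print(x,y,r)
print(W[380:,100:200,2].min())
print(delta([x,y,0.15]))
```

```text
3154 0.0316999452024619 [0.45680654 0.31979465 0.0304775 ] [0.05633725 0.05532678 0.00690512]
0.4567110538482666 0.3197679817676544 0.028444884344935417
0.07666116517471738
[-0.00495866 -0.00377558  0.07627736]
```

apply_moves --increments '[[[-0.005,-0.004,0.03,0],[0,0,0.04,0],[0,0,0.035,0],[0,0,0.02,0],[0,0,0.01,0]]]'

```text
t: 1.65
tcp_pos: [0.4594, 0.3209, 0.0891]
tool_rot: [-0.005, 1.0, 0.001, 0.001]
force: [0.2, -0.2, -0.1]
finger_gap: 0.997
```

Run:
```python
from h import *
print(delta([.457,.3195,.073]))
snap('wrist','w2')
```

```text
[ 0.00249551 -0.00144033  0.01606612]
```

View pics/w2.png

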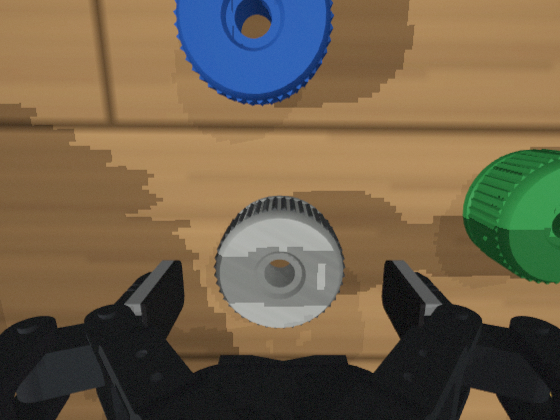

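Run:
```python
from h import *
z=np.load('pics/w2.npz'); W=wcloud(z['d'],z['pos'],z['rot'])
w=W[190:340,200:360].reshape(-1,3); s=w[(w[:,2]>.027)&(w[:,2]<.04)]
print(len(s),np.median(s[:,2]),(s.max(0)+s.min(0))/2,np.ptp(s,axis=0),cv2.minEnclosingCircle(s[:,:2].astype(np.float32)))
```

```text
11400 0.03170698735474661 [0.45656349 0.32001868 0.03072386] [0.05650821 0.05642532 0.00743495] ((0.4566282033920288, 0.3200497627258301), 0.028585445135831833)
```

apply_moves --increments '[[[0.003,-0.001,0.01,0],[0,0,0.006,0],[0,0,0,0]]]'

```text
t: 2.0
tcp_pos: [0.4564, 0.3202, 0.0722]
tool_rot: [-0.004, 1.0, 0.001, 0.002]
force: [-0.4, 0.5, 0.7]
finger_gap: 0.999
```

Run:
```python
from h import *
s,R=axes();print(delta([.4566,.320,.073]),s['force'],R.round(3))
```

```text
[-0.0002301  -0.00022844 -0.00075935] [-0.44821166  0.48540088  0.65955211] [[-1.    -0.009  0.003]
 [-0.009  1.     0.003]
 [-0.003  0.003 -1.   ]]
```

apply_moves --increments '[[[0,0,0,0],[0,0,0,0],[0,0,0,0],[0,0,0,0],[0,0,0,0]]]' --fingers 0 --newtons 80

```text
t: 2.5
tcp_pos: [0.4577, 0.321, 0.0751]
tool_rot: [-0.004, 1.0, 0.002, 0.004]
force: [0.3, -0.2, -2.5]
finger_gap: 0.633
```

apply_moves --increments '[[[0,0,0,0],[0,0,0,0],[0,0,-0.01,0],[0,0,-0.03,0],[0,0,-0.04,0]]]'

```text
t: 3.0
tcp_pos: [0.454, 0.319, 0.1524]
tool_rot: [-0.004, 1.0, -0.0, -0.002]
force: [0.4, 0.1, -2.2]
finger_gap: 0.632
```

Run:
```python
from h import *
s,R=axes();print(s['tcp_pos'],s['force'],R.round(3),s['finger_gap'])
snap('wrist','w3')
```

```text
[0.45398637 0.318989   0.15243347] [ 0.37365941  0.0720093  -2.16066108] [[-1.    -0.008 -0.005]
 [-0.008  1.    -0.001]
 [ 0.005 -0.001 -1.   ]] 0.6321517065741757
```

View pics/w3.png

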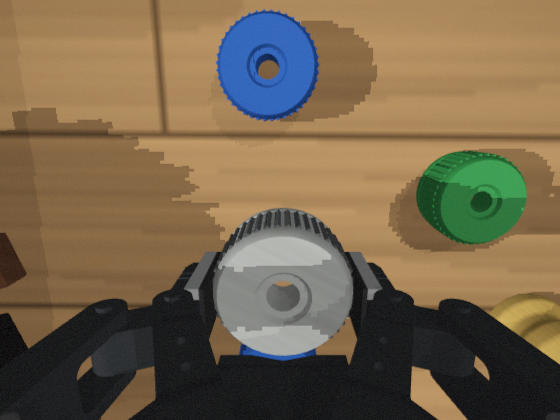

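```bash
cat >> h.py <<'E'
def capoff(f,box):
    from scipy.spatial.transform import Rotation as Ro
    z=np.load('pics/'+f+'.npz'); W=wcloud(z['d'],z['pos'],z['rot']); R=Ro.from_quat(z['rot']).as_matrix()
    T=(W-z['pos'])@R
    return T,W
E
python3 - <<'E'
from h import *
T,W=capoff('w3',0)
w=T[200:360,210:360].reshape(-1,3)
m=np.median(T[245:270,240:330,2]);print(m)
s=w[(abs(w[:,2]-m)<.003)&(abs(w[:,1])<.0275)];print(len(s),s.min(0),s.max(0))
# row-wise mid of edges
b=((abs(T[...,2]-m)<.003)&(abs(T[...,1])<.03)&(abs(T[...,0])<.04)).astype(np.uint8)
c,_=cv2.findContours(b,0,cv2.CHAIN_APPROX_NONE);c=max(c,key=cv2.contourArea)
P=np.array([T[p[0][1],p[0][0]] for p in c]);print(cv2.minEnclosingCircle(P[:,:2].astype(np.float32)))
# hole
g=T[270:315,255:315];print(cv2.boundingRect(c))
print(T[275:312:6,284].round(4))
E
```

```text
0.04213287567887637
13311 [-0.02501542 -0.02712547  0.03915666] [0.02890914 0.02749797 0.04513283]
((0.002949591027572751, 8.221871394198388e-05), 0.03108260966837406)
(199, 227, 167, 129)
[[ 0.0096  0.0008  0.044 ]
 [ 0.007   0.0008  0.0442]
 [-0.0056  0.0009  0.0632]
 [-0.0063  0.0009  0.0591]
 [-0.0057  0.0009  0.053 ]
 [-0.0053  0.0009  0.0478]
 [-0.0062  0.0008  0.0448]]
```

apply_moves --increments '[[[0,0,-0.045,0],[0,-0.01,-0.045,0],[-0.025,-0.035,-0.025,0],[-0.03,-0.035,-0.02,0],[-0.03,-0.035,-0.013,0]]]'

```text
t: 3.55
tcp_pos: [0.5386, 0.2069, 0.312]
tool_rot: [-0.009, 1.0, 0.002, 0.001]
force: [0.4, 0.9, -1.9]
finger_gap: 0.633
```

apply_moves --increments '[[[-0.033,-0.035,0,0],[-0.033,-0.035,0,0],[-0.033,-0.035,0,0],[-0.032,-0.019,0,0],[0,0,0,0]]]'

```text
t: 4.05
tcp_pos: [0.6791, 0.0744, 0.3192]
tool_rot: [-0.007, 1.0, 0.001, 0.007]
force: [-1.1, 0.2, -2.3]
finger_gap: 0.636
```

Run:
```python
from h import *
s,R=axes();print(s['tcp_pos'],s['force'],R.round(3),s['finger_gap'],s['q'].round(2))
snap('wrist','w4')
```

```text
[0.67911114 0.07435417 0.31923492] [-1.10374123  0.1547854  -2.34880385] [[-1.    -0.013  0.015]
 [-0.013  1.     0.002]
 [-0.015  0.002 -1.   ]] 0.635980830927651 [-0.06  0.59  1.27  0.    1.27 -1.64]
```

View pics/w4.png

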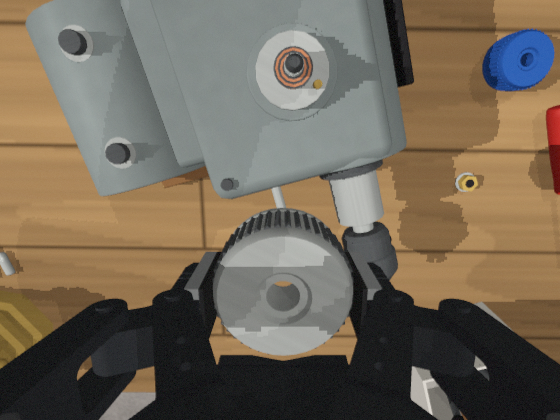

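```bash
python3 - <<'E'
from h import *
from scipy.optimize import least_squares
def fit(P,r=None):
    f=(lambda p:np.hypot(P[:,0]-p[0],P[:,1]-p[1])-(r or p[2]))
    x0=[P[:,0].mean(),P[:,1].mean(),.027]; return least_squares(f,x0,loss='soft_l1',f_scale=.0005).x
T,W=capoff('w4',0)
# boss
m=((W[...,2]>.1405)&(W[...,2]<.1495)).astype(np.uint8); m[125:]=0; m[:,:245]=0;m[:,345:]=0
c,_=cv2.findContours(m,0,cv2.CHAIN_APPROX_NONE);c=max(c,key=cv2.contourArea)
P=np.array([W[p[0][1],p[0][0]] for p in c]); print('boss',fit(P[:,:2]),cv2.minEnclosingCircle(P[:,:2].astype(np.float32)), np.median(W[...,2][m>0]))
s=W[20:120,250:340].reshape(-1,3); t=s[s[:,2]>.182];print('stud top',len(t),t.mean(0),t[:,2].max())
t=s[(s[:,2]>.178)];print((t.max(0)+t.min(0))/2)
print('pin',W[80:89,314:323].reshape(-1,3)[::8].round(4))
# depth-plane: color circle of cap top in image
for f in ['w3','w4']:
    T,W=capoff(f,0)
    m=((abs(T[...,2]-.0435)<.003)&(abs(T[...,1])<.0268)&(abs(T[...,0])<.035)).astype(np.uint8)
    c,_=cv2.findContours(m,0,cv2.CHAIN_APPROX_NONE);c=max(c,key=cv2.contourArea)
    P=np.array([T[p[0][1],p[0][0]] for p in c]); P=P[np.abs(P[:,1])<.0262]; print(f,fit(P[:,:2]),np.median(P[:,2]),P[P[:,0]>.01][:,:2].max(0),P.min(0))
    print(len(P))
E
python3 - <<'E'
import cv2
im=cv2.imread('pics/w4.png'); cv2.imwrite('pics/w4z.png',cv2.resize(im[10:140,220:380],None,fx=4.5,fy=4.5,interpolation=cv2.INTER_CUBIC))
E
```

```text
boss [0.58365023 0.0800017  0.02485327] ((0.5834932327270508, 0.07995083183050156), 0.025531191378831863) 0.14493585462470107
stud top 280 [0.58823967 0.07901618 0.21552381] 0.3881568201783986
[0.59521889 0.07958333 0.28309534]
pin [[0.5892 0.0952 0.1458]
 [0.5891 0.1006 0.146 ]
 [0.5904 0.0992 0.1529]
 [0.5911 0.0985 0.1533]
 [0.5916 0.098  0.1526]
 [0.5922 0.0974 0.1521]
 [0.5929 0.0967 0.1528]
 [0.5936 0.096  0.1534]
 [0.5942 0.0954 0.1531]
 [0.5944 0.0953 0.1472]
 [0.5941 0.101  0.1447]]
w3 [0.00195852 0.00010404 0.02644925] 0.04541155760414739 [0.02898832 0.02592755] [-0.02671093 -0.02606106  0.04084993]
401
w4 [0.00192836 0.00019439 0.026403  ] 0.04547613576981242 [0.02889267 0.02612725] [-0.02752479 -0.02611221  0.04103461]
407
```

View pics/w4z.png

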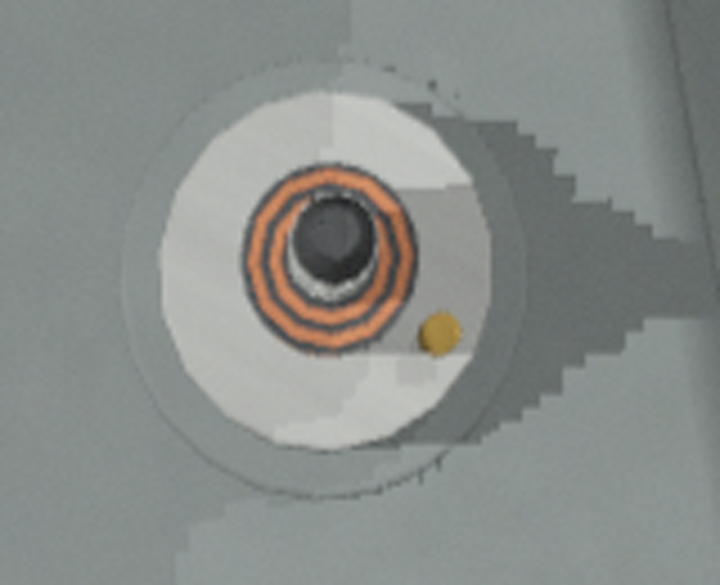

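Run:
```python
from h import *
T,W=capoff('w4',0)
s=W[20:120,250:340].reshape(-1,3)
for a,b in [(.183,.19),(.175,.183),(.165,.175)]:
    t=s[(s[:,2]>a)&(s[:,2]<b)];print(len(t),t.mean(0),t.min(0),t.max(0))
s_,R=axes();print(R.round(3));print(delta([.5846,.080,.29]))
```

```text
193 [0.58396295 0.0799683  0.18565493] [0.57923596 0.07555359 0.18301414] [0.58768907 0.08415724 0.18874922]
155 [0.58463008 0.07986471 0.18079314] [0.57780981 0.07441573 0.1754227 ] [0.58934151 0.08556107 0.18296652]
34 [0.5880675  0.07892155 0.17041607] [0.58485081 0.07447389 0.16542582] [0.58929149 0.08464231 0.17493803]
[[-1.    -0.014  0.011]
 [-0.014  1.     0.003]
 [-0.011  0.003 -1.   ]]
[0.09247939 0.00554789 0.02788011]
```

apply_moves --increments '[[[0.03,0.003,0.005,0],[0.035,0.003,0.01,0],[0.025,0,0.01,0],[0,0,0,0],[0,0,0,0]]]'

```text
t: 4.6
tcp_pos: [0.5777, 0.0842, 0.2918]
tool_rot: [-0.008, 1.0, 0.003, 0.002]
force: [0.2, -0.8, -1.7]
finger_gap: 0.636
```

Run:
```python
from h import *
s_,R=axes();print(s_['t'],R.round(4),s_['qd'].round(3));print(delta([.5848,.080,.2655]))
```

```text
4.6 [[-0.9999 -0.0165  0.0045]
 [-0.0165  0.9998  0.0055]
 [-0.0046  0.0054 -1.    ]] [ 0.013 -0.023  0.064  0.004  0.019  0.003]
[-0.00694661 -0.0044135   0.02628448]
```

apply_moves --increments '[[[-0.007,-0.0045,0.012,0],[0,0,0.012,0],[0,0,0,0],[0,0,0,0]]]'

```text
t: 5.0
tcp_pos: [0.5878, 0.0805, 0.2667]
tool_rot: [-0.009, 1.0, 0.003, 0.004]
force: [0.2, -0.3, -1.5]
finger_gap: 0.633
```

Run:
```python
from h import *
s_,R=axes();print(s_['t'],R.round(4)[:,2],s_['qd'].round(3));print(delta([.5848,.080,.2655]))
```

```text
5.0 [ 0.0087  0.0055 -0.9999] [-0.002  0.026  0.005 -0.001 -0.    -0.   ]
[ 0.00300941 -0.00045293  0.0011334 ]
```

```bash
cat >> h.py <<'E'
C=np.array([.001,0,.0595]); SEAT=np.array([.5838,.080,.145])
def st():
    s,R=axes(); c=s['tcp_pos']+R@C
    print('t',s['t'],'cap-seat mm',((c-SEAT)*1e3).round(2),'tilt',R[:,2].round(4)[:2],'F',s['force'].round(1),'M',s['ft_torque'].round(2),'gap',round(s['finger_gap'],3),'q6',s['q'][5].round(3))
    print('move xy to axis (tool mm)',(R.T@(SEAT-c)*1e3).round(2))
E
python3 -c "
from h import *
st()"
```

```text
t 5.0 cap-seat mm [ 3.51  0.81 62.16] tilt [0.0087 0.0055] F [ 0.2 -0.3 -1.5] M [ 0. -0. -0.] gap 0.633 q6 -1.646
move xy to axis (tool mm) [ 4.07 -1.08 62.12]
```

apply_moves --increments '[[[0.0035,-0.0008,0,0],[0,0,0.003,0],[0,0,0,0]]]'

```text
t: 5.3
tcp_pos: [0.5848, 0.0794, 0.2631]
tool_rot: [-0.009, 1.0, 0.003, 0.004]
force: [-0.5, 0.1, -1.9]
finger_gap: 0.636
```

```bash
python3 -c "
from h import *
st()"
```

```text
t 5.3 cap-seat mm [ 0.51 -0.34 58.59] tilt [0.0087 0.0055] F [-0.5  0.1 -1.9] M [-0.03 -0.03 -0.06] gap 0.636 q6 -1.649
move xy to axis (tool mm) [1.020e+00 3.000e-02 5.859e+01]
```

apply_moves --increments '[[[0.0005,0.0002,0.005,0],[0,0,0.005,0],[0,0,0.003,0],[0,0,0,0]]]'

```text
t: 5.7
tcp_pos: [0.5844, 0.0796, 0.2493]
tool_rot: [-0.009, 1.0, 0.003, 0.005]
force: [0.4, -0.8, -2.2]
finger_gap: 0.632
```

```bash
python3 -c "
from h import *
st(); snap('side','s1')
im=cv2.imread('pics/s1.png'); cv2.imwrite('pics/s1z.png',cv2.resize(im[170:290,180:340],None,fx=5,fy=5,interpolation=cv2.INTER_CUBIC))"
```

```text
t 5.7 cap-seat mm [ 0.2  -0.08 44.84] tilt [0.0095 0.0055] F [ 0.4 -0.8 -2.2] M [-0.02  0.04 -0.  ] gap 0.632 q6 -1.648
move xy to axis (tool mm) [ 0.63 -0.15 44.84]
```

View pics/s1z.png

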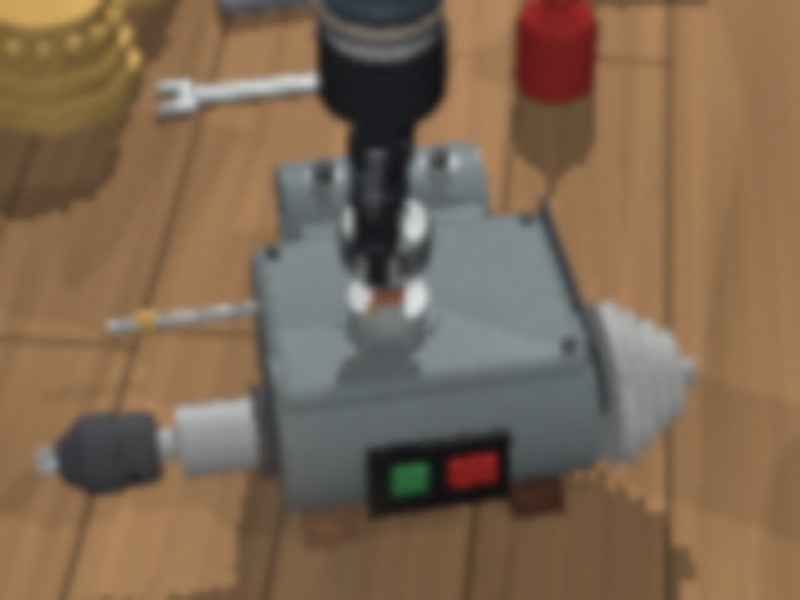

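No resistance yet, and the side view shows the cap centred over the seat (around (258,229) in the full picture). I'll keep lowering it.

apply_moves --increments '[[[0,0,0.004,0],[0,0,0.004,0],[0,0,0,0]]]'

```text
t: 6.05
tcp_pos: [0.5843, 0.0797, 0.241]
tool_rot: [-0.009, 1.0, 0.003, 0.005]
force: [-0.2, -0.8, -1.4]
finger_gap: 0.632
```

```bash
python3 -c "
from h import *
st()"
```

```text
t 6.05 cap-seat mm [ 5.000e-02 -1.000e-02  3.651e+01] tilt [0.0091 0.0055] F [-0.2 -0.8 -1.4] M [-0.02 -0.01  0.02] gap 0.632 q6 -1.648
move xy to axis (tool mm) [ 0.38 -0.18 36.51]
```

apply_moves --increments '[[[0,0,0.004,0],[0,0,0.004,0],[0,0,0.003,0],[0,0,0,0]]]'

```text
t: 6.45
tcp_pos: [0.5845, 0.0797, 0.2289]
tool_rot: [-0.009, 1.0, 0.003, 0.005]
force: [-0.1, -0.7, -3.0]
finger_gap: 0.634
```

```bash
python3 -c "
from h import *
st()"
```

```text
t 6.45 cap-seat mm [ 0.2   0.03 24.43] tilt [0.0091 0.0054] F [-0.1 -0.7 -3. ] M [-0.   -0.02 -0.03] gap 0.634 q6 -1.648
move xy to axis (tool mm) [ 0.43 -0.16 24.43]
```

apply_moves --increments '[[[0,0,0.001,0],[0,0,0.001,0],[0,0,0.001,0]]]'

```text
t: 6.75
tcp_pos: [0.5846, 0.0797, 0.2267]
tool_rot: [-0.009, 1.0, 0.003, 0.005]
force: [-2.8, -0.2, 7.9]
finger_gap: 0.628
```

```bash
python3 -c "
from h import *
st()"
```

```text
t 6.75 cap-seat mm [4.00e-01 2.00e-02 2.22e+01] tilt [0.0094 0.0054] F [-2.8 -0.2  7.9] M [0.1  0.48 0.03] gap 0.628 q6 -1.649
move xy to axis (tool mm) [ 0.61 -0.13 22.2 ]
```

apply_moves --increments '[[[0,0,0.0005,4],[0,0,0.0005,4],[0,0,0.0005,4],[0,0,0.0005,4]]]'

```text
t: 7.15
tcp_pos: [0.5844, 0.0798, 0.2261]
tool_rot: [0.135, 0.991, 0.003, 0.005]
force: [-0.3, 0.2, -2.2]
finger_gap: 0.628
```

```bash
python3 -c "
from h import *
st()"
```

```text
t 7.15 cap-seat mm [ 0.22  0.42 21.59] tilt [0.0102 0.0052] F [-0.3  0.2 -2.2] M [-0.08  0.1   0.02] gap 0.628 q6 -1.359
move xy to axis (tool mm) [ 0.28 -0.64 21.58]
```

apply_moves --increments '[[[0,-0.0004,0.001,0],[0,0,0.001,0],[0,0,0.001,0]]]'

```text
t: 7.45
tcp_pos: [0.5844, 0.0795, 0.2235]
tool_rot: [0.134, 0.991, 0.003, 0.005]
force: [-0.6, -0.2, 1.9]
finger_gap: 0.635
```

```bash
python3 -c "
from h import *
st()"
```

```text
t 7.45 cap-seat mm [ 0.32  0.09 19.01] tilt [0.011  0.0054] F [-0.6 -0.2  1.9] M [ 0.01  0.27 -0.03] gap 0.635 q6 -1.362
move xy to axis (tool mm) [ 0.46 -0.33 19.01]
```

apply_moves --increments '[[[0,0,0.0015,0],[0,0,0.0015,0],[0,0,0.001,0]]]'

```text
t: 7.75
tcp_pos: [0.5844, 0.0796, 0.2207]
tool_rot: [0.134, 0.991, 0.003, 0.005]
force: [-3.1, 0.2, 5.0]
finger_gap: 0.631
```

```bash
python3 -c "
from h import *
st()"
```

```text
t 7.75 cap-seat mm [ 0.35  0.12 16.15] tilt [0.0115 0.0051] F [-3.1  0.2  5. ] M [-0.04  0.44  0.02] gap 0.631 q6 -1.363
move xy to axis (tool mm) [ 0.46 -0.34 16.15]
```

apply_moves --increments '[[[0.0005,0,0.0015,0],[0,0,0.001,0],[0,0,0.001,0],[0,0,0.001,0]]]'

```text
t: 8.15
tcp_pos: [0.5843, 0.0796, 0.2192]
tool_rot: [0.133, 0.991, 0.003, 0.006]
force: [-3.6, -1.0, 9.6]
finger_gap: 0.634
```

```bash
python3 -c "
from h import *
st()"
```

```text
t 8.15 cap-seat mm [ 0.37  0.11 14.74] tilt [0.0137 0.0044] F [-3.6 -1.   9.6] M [-0.13  0.68 -0.02] gap 0.634 q6 -1.364
move xy to axis (tool mm) [ 0.51 -0.32 14.73]
```

apply_moves --increments '[[[0.0005,0,0.0015,0],[0,0,0.0015,0],[0,0,0.002,0]]]'

```text
t: 8.45
tcp_pos: [0.5842, 0.0796, 0.2192]
tool_rot: [0.133, 0.991, 0.003, 0.008]
force: [-5.0, -0.2, 15.9]
finger_gap: 0.631
```

```bash
python3 -c "
from h import *
st()
for n in ['wrist','side']: snap(n,n+'5')
im=cv2.imread('pics/side5.png'); cv2.imwrite('pics/side5z.png',cv2.resize(im[170:290,180:340],None,fx=5,fy=5,interpolation=cv2.INTER_CUBIC));st()"
```

```text
t 8.45 cap-seat mm [ 0.42  0.1  14.65] tilt [0.0162 0.0036] F [-5.  -0.2 15.9] M [-0.18  1.05 -0.16] gap 0.631 q6 -1.364
move xy to axis (tool mm) [ 0.6  -0.33 14.64]
t 8.55 cap-seat mm [ 0.41  0.13 14.71] tilt [0.0164 0.0036] F [-4.4  0.9 13. ] M [-0.12  0.94 -0.09] gap 0.633 q6 -1.364
move xy to axis (tool mm) [ 0.58 -0.35 14.7 ]
```

View pics/side5z.png

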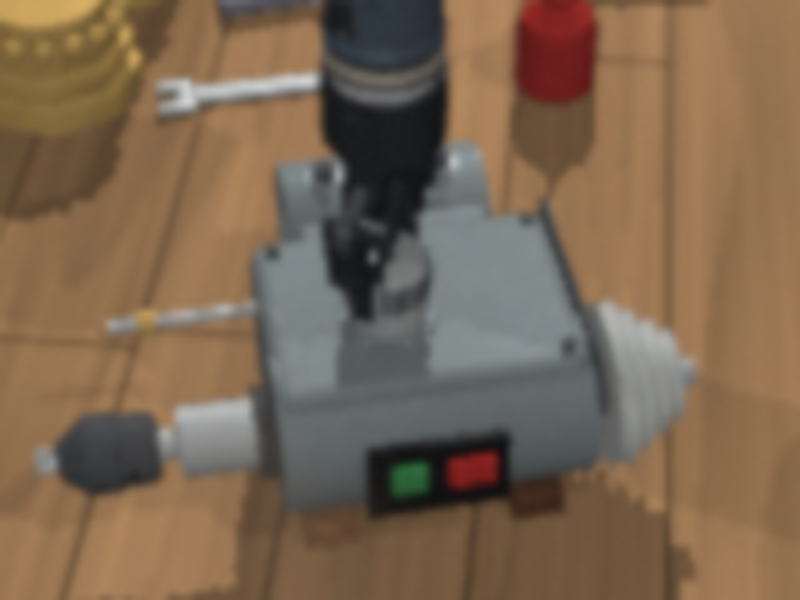

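View pics/wrist5.png

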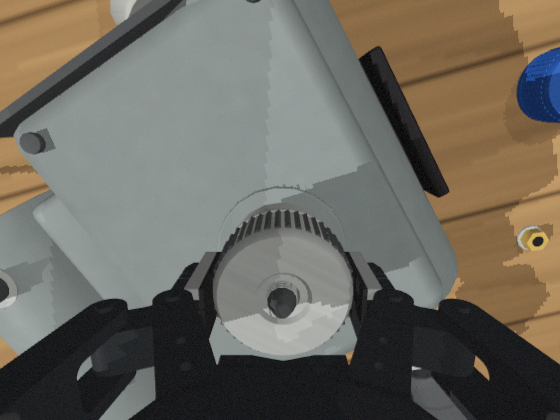

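```bash
python3 -c "
from h import *
for f in ['w3','w4','wrist5']:
    T,W=capoff(f,0); print(f,'cap top tool z',np.median(T[245:265,250:315,2]),'world z',np.median(W[245:265,250:315,2]))
print('cast', np.median(W[90:150,200:300,2])); m=(W[270:325,255:310]).reshape(-1,3); print('stud',np.sort(m[:,2])[-200::40])
# casting top in w4 
T,W=capoff('w4',0); print(np.median(W[100:140,180:230,2]))
"
```

```text
w3 cap top tool z 0.042129884437944375 world z 0.11040019767829012
w4 cap top tool z 0.042193439667054994 world z 0.2767719517424868
wrist5 cap top tool z 0.04192058062589528 world z 0.17696677489611173
cast 0.12992434599684705
stud [0.18599444 0.18618906 0.18641868 0.18664714 0.18706434]
0.12930264379221237
```

```bash
python3 -c "
from h import *
manip.snapshot('side');st()
manip.snapshot('side');st()
manip.snapshot('top');st()"
```

```text
t 8.6 cap-seat mm [ 0.41  0.12 14.69] tilt [0.0164 0.0036] F [-5.  -0.2 13.3] M [-0.12  0.95 -0.08] gap 0.632 q6 -1.364
move xy to axis (tool mm) [ 0.58 -0.34 14.68]
t 8.65 cap-seat mm [ 0.44  0.11 14.71] tilt [0.0164 0.0036] F [-5.2  1.  12.5] M [-0.15  0.88 -0.09] gap 0.631 q6 -1.364
move xy to axis (tool mm) [ 0.61 -0.33 14.7 ]
t 8.7 cap-seat mm [ 0.42  0.1  14.7 ] tilt [0.0164 0.0036] F [-4.5  0.2 13.4] M [-0.17  0.95 -0.11] gap 0.63 q6 -1.364
move xy to axis (tool mm) [ 0.59 -0.32 14.69]
```

The push is steady: about 13 N at the wrist, or about 15 N on the cap, with no movement. I'm handing in.

```bash
python3 -c "
from h import *
print(manip.sign_off()); st()"
```

```text
the job is handed in; nothing more can be done
None
the job is handed in; nothing more can be done
```

The cap is on the stud with a keyway over the pin. It is pressed home against its spring and still in the gripper (80 N grip), handed in at about 8.7 s. I gripped it on the bench, lowered it over the stud until it rode on the pin, and turned it about 16° until it dropped. Then I pushed it down until it stopped moving.

**Last checks:**
- **Depth:** the wrist camera put the cap's top at 0.1770 m, which is exactly home (face at 0.145 m plus 32 mm). The position worked out from the arm read 1.3 mm too low, 14.7 mm for the cap centre instead of 16 mm. I put this down to my estimate of where the cap sits in the gripper. At the stop the push went from about 12 to 18 N with no movement.
- **Alignment:** the axis is about 0.4 mm off the seat's and the tool is tilted about 1°.
- **Push:** the wrist force held at about 13 N upward. A side load of about 5 N and a moment of about 1 N m remained; I did not remove them.
- **Other things:** nothing else was touched on purpose. I saw no sign of them moving, but did not measure their positions afterwards.

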